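# String the measuring tape for cutting basket splints

### The arm

A 7-joint arm with a two-finger parallel gripper is mounted at the origin on the work surface. World frame = base frame: x ahead of the robot, y to its left, z up, the work surface at z = 0. Lengths are in m, angles in rad, forces in N, time in s.
With the tool pointing down it reaches from about 0.4 to 0.925 m from the base axis. Payload 4.1 kg.
Tool frame: the origin (TCP) lies midway between the tips of the shut fingers; the grasp point (between the pads) lies 19 mm behind it (manip.pinch_z is the distance from the TCP to the grasp point, in m); z points along the fingers, y is the direction in which the jaws open and shut (so a half turn about z gives the same grasp; the last joint's range is limited). The gripper opens to 85 mm and grips with 20 to 120 N. Pads are 22 mm wide; open, the fingers measure 114 mm over their backs; the gripper's body (76 mm by 85 mm) begins 54 mm behind the grasp point. The pads swing forward as they close: fully open they stand 13 mm farther back than shut.
Start: joints at [-0.099, 0.398, 0.045, 1.537, -0.019, 1.207, -0.051], TCP at [0.65, 0, 0.231] pointing down, gripper open.
Joint ranges: [-2.82, 2.82], [-0.49, 2.23], [-1.37, 1.46], [0, 2.46], [-1.36, 4.5], [0.23, 2], [-2.94, 2.94]. Speed limits (rad/s): [2.57, 2.57, 3.14, 3.14, 3.14, 3.14, 3.14].

### API

Orientations are given as a rotation vector (axis times angle).
In Python, from plant import manip gives the robot as it stands.
- The arm moves only by the tool jog_arm, never from a script. Its argument "deltas" is a list that holds one entry, the list of rows, each a list of 5 numbers: the opening in per cent of the stroke, from 0 (shut) to 100 (fully open), then the shift along the tool's x, y, z in mm, then the turn about the tool's z in degrees. A call has exactly 8 rows; each row is the pose to reach, as a shift and turn from the pose commanded when the call began, along the tool's axes at that moment; what a row does not reach only later rows make up. A row lasts 1/8 s, in which the tool goes at most 62.5 mm and 10.7 degrees, less where a joint would pass 70% of its speed; a pose out of reach is approached as far as the arm can. A call with a gripper value outside its range is refused whole. The fingers move at their own pace and stop on an object; "squeeze" is the grip in N (left out, the last holds). Time passes only in rows, so rows that repeat a pose let the fingers close, or fill a call up. It gives the time, the measured TCP pose, the force and the opening at its end, in the units of the state.
- manip.get_obs(): the state, without advancing time (a new reading comes with each control period).
- manip.capture(name): name is "scene" or "side" or "wrist"; returns the picture (480x640x3 uint8, red, green, blue); there is no depth.
- manip.camera_info(name): a dict with "intrinsics" (3x3 intrinsics, pixels), "R" (3x3) and "t" (3): a world point X has camera coordinates R X + t. Camera axes: x right, y down, z forward; pixel columns grow to the right and rows downward; lengths in m; the calibration is good to about 2 mm. A picture is of the moment at which its call begins: read the wrist's pose just before it. camera_info takes no time and is no camera call; for the wrist camera it gives the pose at the moment of the call.
- manip.close_job(): hands the job in, once; it reports no verdict.
The state is a dict: "time_s": time; "joints": joint angles; "qvel": joint speeds; "joint_efforts": joint torques, N m; "ee_pos": TCP position; "ee_rot": TCP orientation; "contact_force": force on the tool from outside, world axes, zero at the start; "torque": the same for the moment, N m; "width": finger opening in m.
Only numpy, scipy, OpenCV 4.12 (cv2) and the standard library are available. Lean on these libraries where they do the work, as an engineer would, in place of code of your own. Each camera call takes 0.05 s, during which the arm holds its last target.

### The job

Get the measuring line ready for cutting basket splints: take the yellow tape measure by its case, hook its steel end over the far edge of the dark wooden stop rail, draw the case back against the spring and set it down flat inside the red keeper, behind its front ledge, so that it stays locked there with the tape drawn out when you let go. Leave the blue chalk reel where it stands.

Things in the scene. Friction and masses are not known exactly. Their poses are not given: they have to be found in the camera images.
- tape_case (a point): Centre of the yellow tape measure's case, 80 mm long (x, towards the hook), 42 thick (y), 66 high (z), 0.45 kg, upright on the table; point 33 mm above its underside. Grip across the 42 mm, upper half. A stiff level tape, 25 mm wide, underside 31 mm above the case's underside, stands 70 mm out of its front; it slides out along x by up to 200 mm more against a 2.5 to 4.5 N return spring.
- tape_hook (a point): Lower edge, inner face (towards the case), mid-width of the yellow tape's steel end hook: a plate 32 mm wide, 3 mm thick, hanging 29 mm below the tape's underside. With the tape run in, this point is 110 mm ahead (x) of the case's centre and 2 mm above the case's underside. Axes as the case's.
- rail_edge (a point): Middle of the upper far edge of the dark wooden stop rail fixed to the table: 30 mm wide (x), 120 long (y), 30 high; this point is 30 mm above the table. x points away from the red keeper, y along the edge. The hook goes down just beyond this edge (+x side); the tape runs back over the rail to the keeper. Free table beyond.
- dock (a point): Where the middle of the case's underside rests in the red keeper, at table height. Keeper: a fixed U, 10 mm high: front ledge 15 mm thick, inner face 40 mm ahead (x); side cheeks 12 mm thick, inner faces at y = +-31 mm, from 25 mm behind to the ledge; rear open, floor is the table. x points to the rail (within 3 degrees of its x), whose far edge is 245 to 305 mm ahead. The ledge holds the case.
- reel_mid (a point): Centre of the blue chalk reel, a bystander of much the same size (about 87 x 44 x 60 mm, 0.3 kg), upright on the table; this point is 30 mm above its underside. Not to be moved.
Things that resemble listed ones, but are neither listed nor needed, are in the scene too. Leave any green look-alike of the part that bears tape_case alone. Of the things that look like the part that bears dock, the smallest one is meant.

How it is judged:
By the outcome, as a careful person would: the job done as asked, in the order asked, and still so for the second after the job is handed in, with the robot touching nothing.
It also fails if it takes over 40 s, if anything falls off the work surface, if the arm or the gripper's body presses on something with over 40 N, if the wrist force passes 120 N, or if a joint passes its speed limit or range.

## Working session

There is one attempt and no reset: what is moved stays moved. The work goes in short steps, Python scripts to look and compute and a tool call to move; the robot and the scene stay as the last step left them, time stands still between calls to the robot, and variables do not carry over. Pictures are saved under pics/ and viewed, and the job is handed in when it is done.

Besides the shell and the picture viewer there is one more tool, called after "Request:" as name([rows], argument=value, ...), one row to a line, values as JSON. jog_arm: Moves the arm, as the interface text tells. Its arguments: {"type":"object","properties":{"deltas":{"type":"array","items":{"type":"array","items":{"type":"array","items":{"type":"number"}}}},"squeeze":{"type":"number"}},"required":["deltas"]}

```bash
ls; mkdir -p pics
python3 - <<'E'
from plant import manip
import cv2,numpy as np
for n in ["scene","side","wrist"]:
    ci=manip.camera_info(n); im=manip.capture(n)
    cv2.imwrite(f"pics/{n}0.png",im[:,:,::-1])
    print(n,np.round(ci["intrinsics"],1).tolist(),np.round(ci["R"],4).tolist(),np.round(ci["t"],4).tolist())
o=manip.get_obs();print(o, manip.pinch_z)
E
```

```text
pics
scene [[523.9, 0.0, 313.2], [0.0, 523.9, 243.8], [0.0, 0.0, 1.0]] [[-0.0343, 0.9994, -0.0102], [0.6532, 0.0148, -0.7571], [-0.7564, -0.0326, -0.6533]] [0.1277, -0.2889, 1.5496]
side [[438.1, 0.0, 318.9], [0.0, 438.1, 239.7], [0.0, 0.0, 1.0]] [[0.9505, -0.3101, 0.0195], [-0.1822, -0.6072, -0.7734], [0.2516, 0.7316, -0.6336]] [-0.5267, 0.0614, 1.1855]
wrist [[396.6, 0.0, 317.5], [0.0, 396.6, 238.4], [0.0, 0.0, 1.0]] [[1.0, 0.0006, -0.0023], [0.0012, -0.961, 0.2765], [-0.0021, -0.2765, -0.961]] [-0.6484, -0.0372, 0.3776]
{'time_s': 0.15, 'joints': array([-0.09902095,  0.3990649 ,  0.04502695,  1.53755631, -0.01870075,
        1.20694709, -0.050665  ]), 'qvel': array([-0.0001498 , -0.0003926 ,  0.00094658, -0.00467577, -0.00107792,
        0.00122802, -0.00052148]), 'joint_efforts': array([ 2.78519030e-03, -4.75559378e+01,  1.36737496e+00, -2.54510736e+01,
        1.19318470e-02,  6.58601144e-03, -1.99015865e-06]), 'ee_pos': array([6.49516125e-01, 5.09974331e-05, 2.30489467e-01]), 'ee_rot': array([-2.22051763e+00, -2.22091693e+00,  1.83684920e-03]), 'contact_force': array([0.28370937, 0.079309  , 0.54896313]), 'torque': array([ 0.01994762, -0.01241139, -0.00722593]), 'width': 0.08534181949769463} 0.0187
```

View pics/scene0.png

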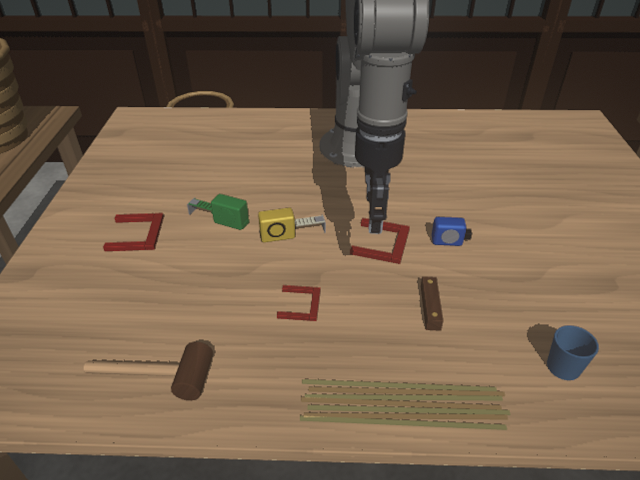

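View pics/side0.png

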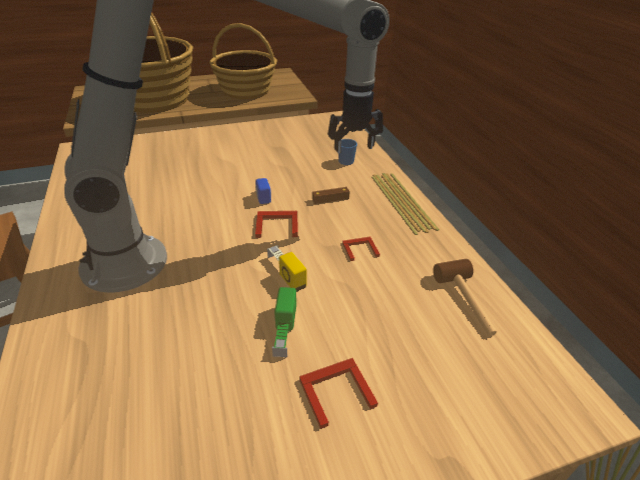

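View pics/wrist0.png

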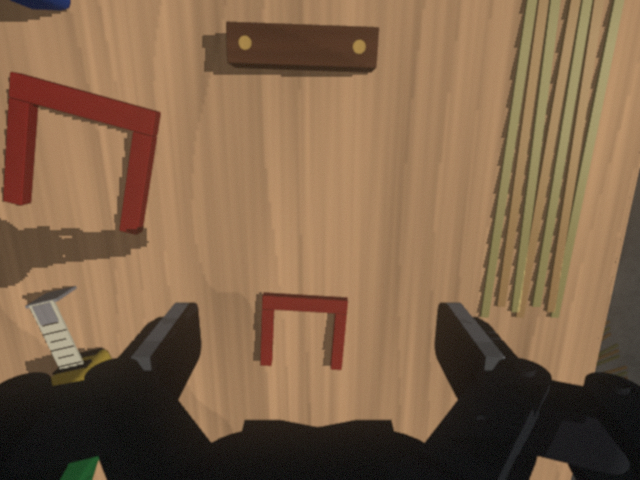

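The scene view shows the yellow case at (278,225) with its hook at (325,228). The smallest keeper is at (300,303), the rail at (431,303) and the reel at (450,232). The wrist view shows the keeper at (303,330) and the rail at (302,46). Next I'll zoom in to measure.

Run:
```python
import cv2,numpy as np
w=cv2.imread("pics/wrist0.png");s=cv2.imread("pics/scene0.png");d=cv2.imread("pics/side0.png")
def z(im,x,y,wd,h,f,n): cv2.imwrite(f"pics/{n}.png",cv2.resize(im[y:y+h,x:x+wd],None,fx=f,fy=f,interpolation=cv2.INTER_CUBIC))
z(w,240,280,125,100,6,"zk"); z(w,200,10,200,70,4,"zr"); z(s,250,195,90,60,8,"zt"); z(d,260,235,60,60,8,"zts")
z(s,270,275,180,65,4,"zkr")
```

```text
(no output)
```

View pics/zk.png

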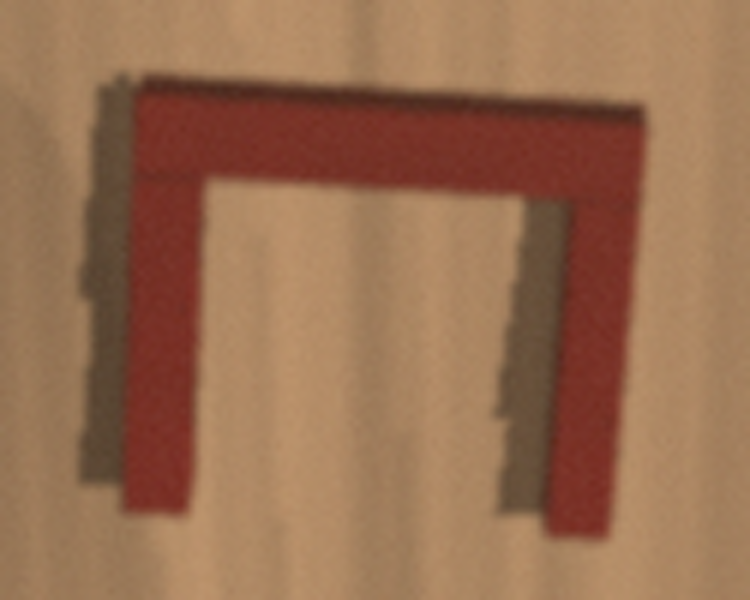

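View pics/zr.png

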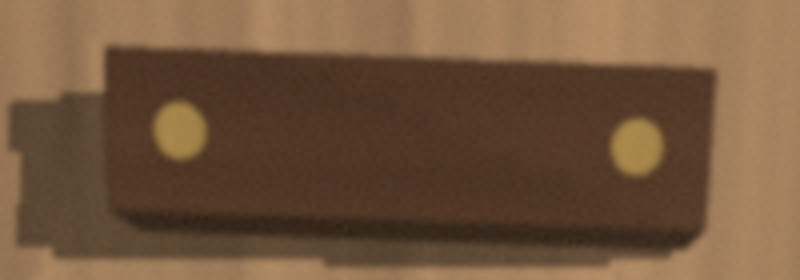

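View pics/zt.png

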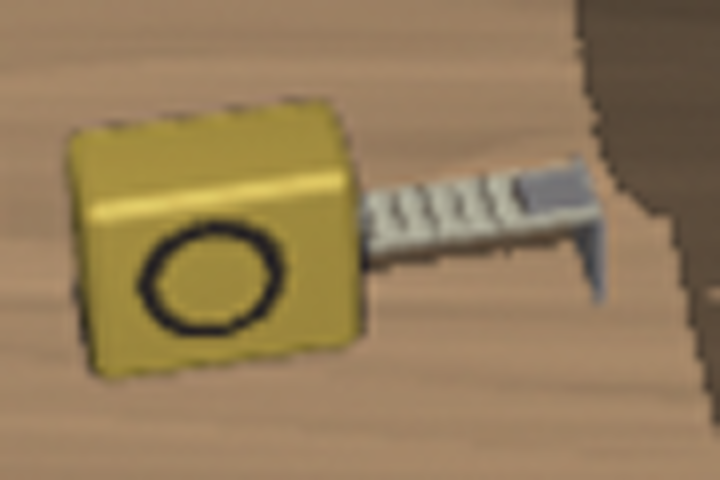

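View pics/zts.png

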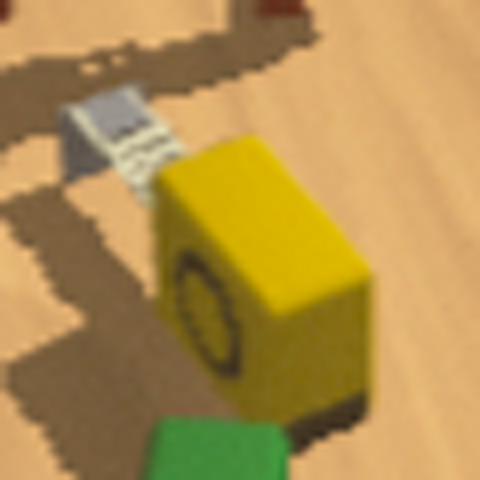

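View pics/zkr.png

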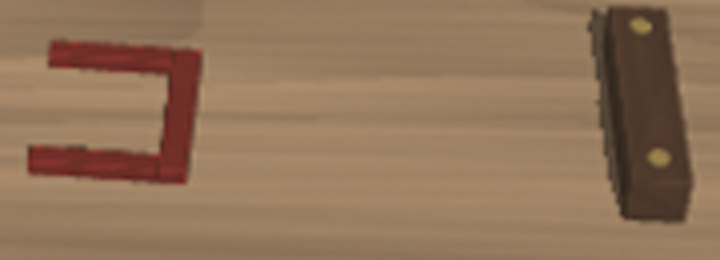

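```bash
cat > h.py <<'E'
from plant import manip
import cv2,numpy as np
from scipy.optimize import least_squares
def cams(): return {n:manip.camera_info(n) for n in ["scene","side","wrist"]}
def proj(ci,X):
    c=np.asarray(X)@np.asarray(ci["R"]).T+ci["t"]; p=c@np.asarray(ci["intrinsics"]).T; return p[:,:2]/p[:,2:]
def unz(pts,x0,y0,f): return (np.array(pts,float)+.5)/f-.5+[x0,y0]
def pl(M,p):
    c,s=np.cos(p[2]),np.sin(p[2]); M=np.array(M,float)
    return np.c_[p[0]+c*M[:,0]-s*M[:,1],p[1]+s*M[:,0]+c*M[:,1],M[:,2]]
def fit(obs,p0):  # obs: list (ci, model pts, px)
    f=lambda p:np.concatenate([(proj(c,pl(M,p))-u).ravel() for c,M,u in obs])
    r=least_squares(f,p0,loss='soft_l1'); print(np.round(r.x,4),"yawdeg",round(np.degrees(r.x[2]),2)); print(np.round(f(r.x).reshape(-1,2),1).tolist()); return r.x
E
python3 - <<'E'
from h import *
C=cams(); W,S,D=C["wrist"],C["scene"],C["side"]
# keeper, frame: x to rail, y left
mk=[(.04,.031,.01),(.04,-.031,.01),(.055,.043,.01),(.055,-.043,.01),(-.025,.043,.01),(-.025,.031,.01),(-.025,-.031,.01),(-.025,-.043,.01)]
kw=unz([(205,178),(572,198),(137,92),(643,122),(125,513),(188,513),(547,537),(608,537)],240,280,6)
print("keeper W");fit([(W,mk,kw)],[.65,-.1,1.57])
# scene: image right=+y=keeper x, image down=+x = keeper -y
ks=unz([(172,72),(162,155),(202,50),(187,184),(52,40)],270,275,4); ms=[mk[0],mk[1],mk[2],mk[3],mk[4]]
print("keeper S");fit([(S,ms,ks)],[.65,-.1,1.57])
k=fit([(W,mk,kw),(S,ms,ks)],[.65,-.1,1.57])
mr=[(0,.06,.03),(0,-.06,.03),(-.03,.06,.03),(-.03,-.06,.03)]
rw=unz([(107,47),(715,70),(107,208),(700,232)],200,10,4)
print("rail W");fit([(W,mr,rw)],[.65,.2,1.57])
rs=unz([(665,8),(692,181),(608,8),(625,181)],270,275,4)
print("rail S");fit([(S,mr,rs)],[.65,.2,1.57])
r=fit([(W,mr,rw),(S,mr,rs)],[.65,.2,1.57])
mt=[(-.04,.021,.066),(.04,.021,.066),(.04,-.021,.066),(-.04,-.021,.066),(-.04,-.021,0),(.04,-.021,0),(.113,.016,.032),(.113,-.016,.032),(.113,-.016,.002)]
ts=unz([(70,130),(330,100),(352,178),(90,215),(98,378),(362,345),(580,158),(602,208),(598,302)],250,195,8)
print("tape S");fit([(S,mt,ts)],[.5,-.1,1.57])
md=[(.04,.021,.066),(.04,-.021,.066),(-.04,-.021,.066),(-.04,.021,.066),(.113,.016,.032),(.113,-.016,.032)]
td=unz([(155,175),(255,135),(372,270),(272,312),(60,107),(140,83)],260,235,8)
print("tape D");fit([(D,md,td)],[.5,-.1,1.57])
t=fit([(S,mt,ts),(D,md,td)],[.5,-.1,1.57])
c=np.array([np.cos(k[2]),np.sin(k[2])]);d=r[:2]-k[:2]
print("rail in keeper",d@c,d@[-c[1],c[0]])
E
```

```text
keeper W
[ 0.6328 -0.1506  1.5086] yawdeg 86.43
[[-0.5, -0.1], [0.1, 0.1], [-0.8, -0.3], [1.5, -0.2], [-0.6, -0.1], [0.4, 0.5], [-0.4, -0.1], [0.9, 0.5]]
keeper S
[ 0.6359 -0.1498  1.503 ] yawdeg 86.11
[[0.1, -1.1], [-0.6, 0.6], [0.4, 0.7], [0.1, -1.6], [-0.0, 0.7]]
[ 0.633  -0.1504  1.5063] yawdeg 86.31
[[-0.2, -0.3], [0.4, 0.1], [-0.5, -0.5], [1.8, -0.2], [-0.5, -0.3], [0.5, 0.4], [-0.2, -0.2], [1.0, 0.5], [-0.2, -2.2], [-0.8, -0.6], [0.0, -0.3], [-0.1, -2.7], [-0.3, -0.3]]
rail W
[0.6365 0.1442 1.535 ] yawdeg 87.95
[[-1.8, -0.8], [0.8, -0.4], [-0.7, 0.8], [1.6, 0.7]]
rail S
[0.6378 0.145  1.5275] yawdeg 87.52
[[0.1, -0.0], [-0.4, 0.8], [-0.2, -0.7], [0.5, -0.1]]
[0.6368 0.1443 1.5334] yawdeg 87.86
[[-1.5, -1.2], [1.1, -0.5], [-0.5, 0.5], [1.8, 0.6], [-0.4, -0.4], [-0.6, 0.4], [-0.7, -1.0], [0.2, -0.4]]
tape S
[ 0.4162 -0.1992  1.8255] yawdeg 104.59
[[-1.5, -0.5], [0.1, -1.6], [0.8, -0.6], [-1.4, -0.1], [-0.2, 1.8], [0.5, 0.8], [-0.1, -0.4], [0.3, 1.5], [0.7, -0.4]]
tape D
[ 0.4173 -0.1999  1.8158] yawdeg 104.04
[[-1.5, -0.9], [0.4, -1.4], [1.6, -0.1], [-0.7, 0.7], [-0.1, 1.1], [0.3, 0.2]]
[ 0.4169 -0.1994  1.8189] yawdeg 104.22
[[-1.6, -0.4], [0.1, -1.3], [0.7, -0.3], [-1.6, -0.0], [-0.4, 1.9], [0.4, 1.0], [-0.1, -0.0], [0.2, 1.9], [0.7, 0.0], [-1.7, -0.9], [0.1, -1.4], [1.4, -0.3], [-0.9, 0.6], [-0.4, 1.1], [0.0, 0.2]]
rail in keeper 0.294388407288583 0.015233576919186462
```

Request:
jog_arm([
  [[100,-15,-18,8,-1],[100,-50,-58,25,-4],[100,-90,-105,45,-7],[100,-130,-152,65,-10],[100,-168,-197,85,-12],[100,-190,-222,96,-14],[100,-199,-233,100,-14.2],[100,-199,-233,100,-14.2]],
], squeeze=60)

```text
time_s: 1.15
ee_pos: [0.4173, -0.199, 0.1314]
ee_rot: [1.931, 2.477, 0.001]
contact_force: [1.1, 1.0, 1.1]
width: 0.0856
```

Run:
```python
from h import *
o=manip.get_obs();print(o["time_s"],o["ee_pos"],o["joints"].round(2))
ci=manip.camera_info("wrist");im=manip.capture("wrist");cv2.imwrite("pics/w1.png",im[:,:,::-1])
M=[(-.04,.021,.066),(.04,.021,.066),(.04,-.021,.066),(-.04,-.021,.066),(.113,.016,.032),(.113,-.016,.032)]
print(proj(ci,pl(M,[.4169,-.1994,1.8189])).round(1).tolist())
```

```text
1.15 [ 0.41728659 -0.19899879  0.131442  ] [ 0.24  0.18  0.12  2.08 -0.03  0.88  0.63]
[[281.7, 321.8], [277.7, 183.3], [358.2, 183.2], [354.4, 321.7], [288.9, 42.6], [346.7, 42.5]]
```

View pics/w1.png

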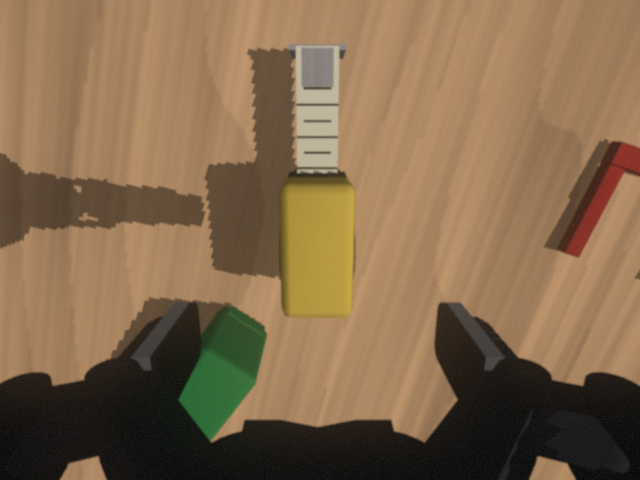

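The case is centred between the fingers at u≈318, as projected, about 2 mm further forward than my fit. The green look-alike at (225,370) sits behind the finger path. I'll descend and grip.

Request:
jog_arm([
  [[100,2,0,20,0],[100,2,0,55,0],[100,2,0,85,0],[100,2,0,100,0],[100,2,0,105,0],[0,2,0,105,0],[0,2,0,105,0],[0,2,0,105,0]],
], squeeze=80)

```text
time_s: 2.2
ee_pos: [0.4175, -0.1975, 0.0274]
ee_rot: [1.929, 2.477, 0.001]
contact_force: [-0.9, 0.4, 5.3]
width: 0.0414
```

Request:
jog_arm([
  [[0,0,0,0,0],[0,0,0,0,0],[0,0,0,-5,0],[0,0,0,-15,0],[0,0,0,-35,0],[0,0,0,-60,0],[0,0,0,-75,0],[0,0,0,-80,0]],
])

```text
time_s: 3.2
ee_pos: [0.4169, -0.1972, 0.1072]
ee_rot: [1.929, 2.478, 0.001]
contact_force: [-0.1, -0.9, -4.6]
width: 0.0414
```

Run:
```python
from h import *
o=manip.get_obs();print(o["time_s"],o["ee_pos"],o["ee_rot"],o["joints"].round(2),o["width"])
for n in ["wrist","side","scene"]:
    ci=manip.camera_info(n);im=manip.capture(n);cv2.imwrite(f"pics/{n}2.png",im[:,:,::-1])
    if n=="side": cv2.imwrite("pics/side2z.png",cv2.resize(im[180:300,230:390,::-1],None,fx=5,fy=5,interpolation=cv2.INTER_CUBIC))
    if n=="scene": cv2.imwrite("pics/scene2z.png",cv2.resize(im[140:260,230:390,::-1],None,fx=5,fy=5,interpolation=cv2.INTER_CUBIC))
```

```text
3.2 [ 0.41686287 -0.19715935  0.10715975] [1.92892254e+00 2.47790751e+00 9.10263673e-04] [ 0.24  0.21  0.12  2.11 -0.03  0.82  0.63] 0.041427766877475014
```

View pics/wrist2.png

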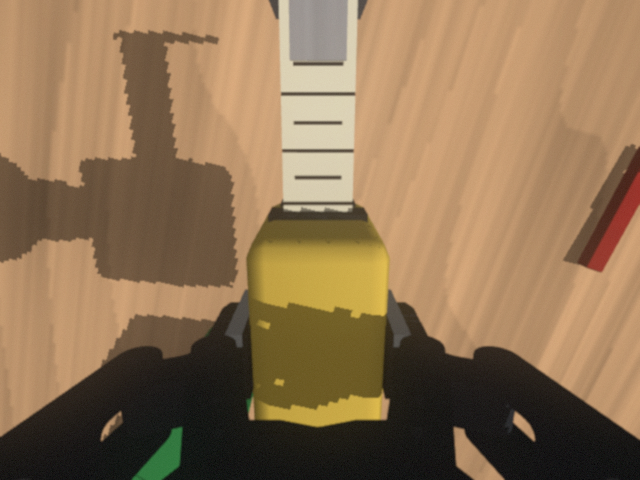

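View pics/side2z.png

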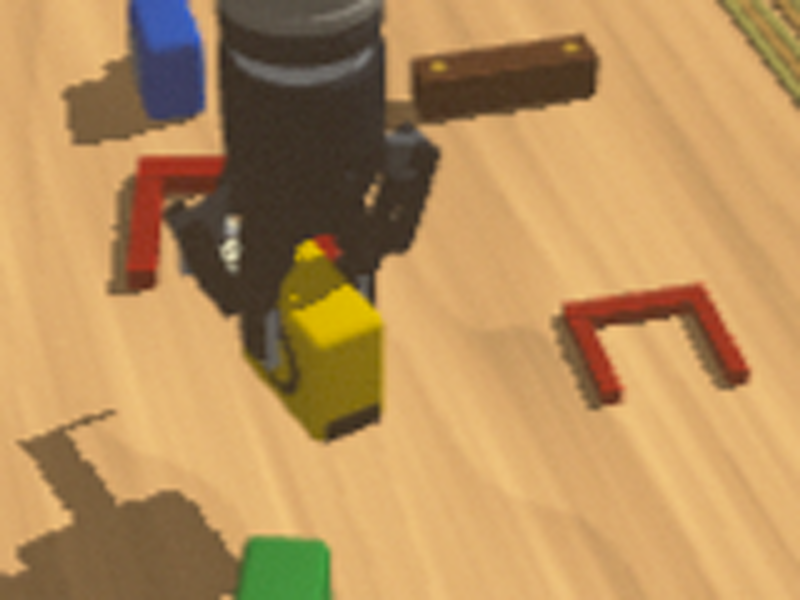

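View pics/scene2z.png

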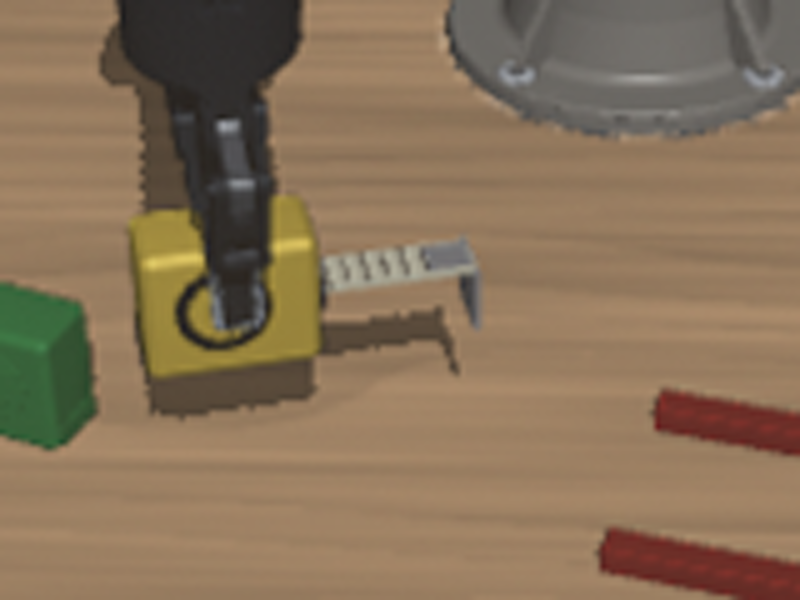

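The case is gripped and lifted level, with its hook at zoomed pixel (478,328). I'll fit where the case sits relative to the TCP.

Run:
```python
from h import *
S=manip.camera_info("scene")
mt=np.array([(-.04,.021,.066),(.04,.021,.066),(.04,-.021,.066),(-.04,-.021,.066),(-.04,-.021,0),(.04,-.021,0),(.113,.016,.032),(.113,-.016,.032),(.113,-.016,.002)])
ts=unz([(128,218),(303,195),(322,248),(143,265),(152,377),(320,357),(467,238),(478,265),(478,328)],230,140,5)
f=lambda p:(proj(S,pl(mt,p)+[0,0,p[3]])-ts).ravel()
r=least_squares(f,[.417,-.2,1.82,.08],loss='soft_l1');p=r.x
print(p.round(4),f(p).reshape(-1,2).round(1).tolist())
m2=mt+[0,0,.0797];f2=lambda p:(proj(S,pl(m2,p))-ts).ravel()
p=least_squares(f2,[.417,-.2,1.82],loss='soft_l1').x;print(p.round(4),np.degrees(p[2]))
T=np.array([.4169,-.1972]);c=np.array([np.cos(p[2]),np.sin(p[2])]);d=p[:2]-T;print("offset case in tool x",d@c,"case left",d@[-c[1],c[0]])
```

```text
[ 0.3915 -0.2001  1.8203  0.0608] [[0.4, -1.0], [0.1, -0.9], [-0.3, -1.3], [-0.1, 0.1], [0.4, 1.3], [1.1, 0.5], [-1.1, -0.1], [-0.2, 2.2], [-0.2, 0.1]]
[ 0.4183 -0.1974  1.8358] 105.18534915478061
offset case in tool x -0.000583690369637139 case left -0.0012788034626319042
```

Request:
jog_arm([
  [[0,9,14,0,1],[0,30,47,0,3],[0,58,92,0,6],[0,88,138,0,9],[0,117,184,0,12],[0,145,228,0,15],[0,168,264,0,17],[0,179,281,0,17.9]],
])

```text
time_s: 4.35
ee_pos: [0.6456, 0.0491, 0.1044]
ee_rot: [-2.287, -2.151, 0.001]
contact_force: [0.1, -0.1, -4.9]
width: 0.0415
```

Request:
jog_arm([
  [[0,0,0,0,0],[0,0,0,0,0],[0,0,0,5,0],[0,0,0,10,0],[0,0,0,15,0],[0,0,0,20,0],[0,0,0,20,0],[0,0,0,20,0]],
])

```text
time_s: 5.35
ee_pos: [0.6452, 0.0455, 0.0864]
ee_rot: [2.292, 2.149, 0.0]
contact_force: [-0.6, 0.1, -4.9]
width: 0.0415
```

Run:
```python
from h import *
o=manip.get_obs();print(o["time_s"],o["ee_pos"],o["ee_rot"],o["joints"].round(2),o["width"],o["contact_force"])
for n in ["side","scene"]:
    ci=manip.camera_info(n);im=manip.capture(n)
    x,y=(230,140) if n=="side" else (320,220)
    cv2.imwrite(f"pics/{n}3z.png",cv2.resize(im[y:y+120,x:x+160,::-1],None,fx=5,fy=5,interpolation=cv2.INTER_CUBIC))
```

```text
5.35 [0.64521553 0.04546558 0.08644576] [2.29166328e+00 2.14854521e+00 4.36168114e-04] [-0.18  0.53  0.06  1.69 -0.04  0.93 -0.17] 0.041524769035046254 [-0.57637592  0.0622215  -4.8977225 ]
```

View pics/side3z.png

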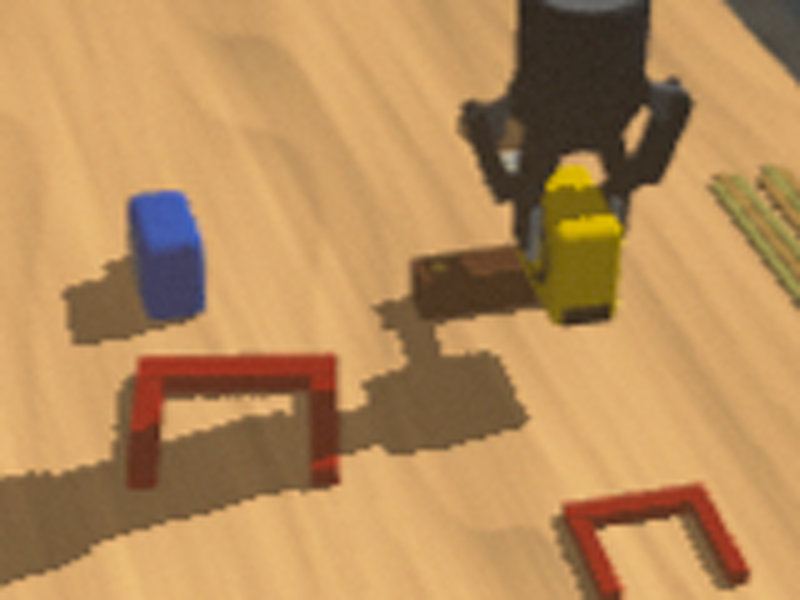

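View pics/scene3z.png

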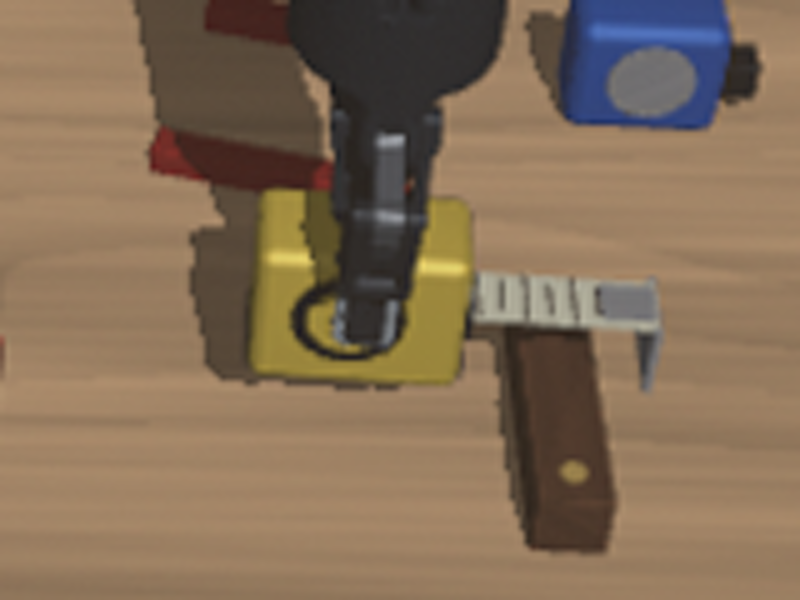

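The hook at (648,390) is about 12 mm beyond the rail's far edge at (605,…). I'll lower it, then look again.

Request:
jog_arm([
  [[0,0,0,8,0],[0,0,0,18,0],[0,0,0,28,0],[0,0,0,38,0],[0,0,0,45,0],[0,0,0,48,0],[0,0,0,48,0],[0,0,0,48,0]],
])

```text
time_s: 6.45
ee_pos: [0.6455, 0.0454, 0.0388]
ee_rot: [2.291, 2.148, 0.001]
contact_force: [0.2, -0.7, -4.8]
width: 0.0412
```

Run:
```python
from h import *
o=manip.get_obs();print(o["time_s"],o["ee_pos"],o["contact_force"])
for n in ["scene"]:
    ci=manip.camera_info(n);im=manip.capture(n)
    x,y=(320,220)
    cv2.imwrite(f"pics/{n}4z.png",cv2.resize(im[y:y+120,x:x+160,::-1],None,fx=5,fy=5,interpolation=cv2.INTER_CUBIC))
```

```text
6.45 [0.64547233 0.04544813 0.03876166] [ 0.2093972  -0.71149742 -4.76911728]
```

View pics/scene4z.png

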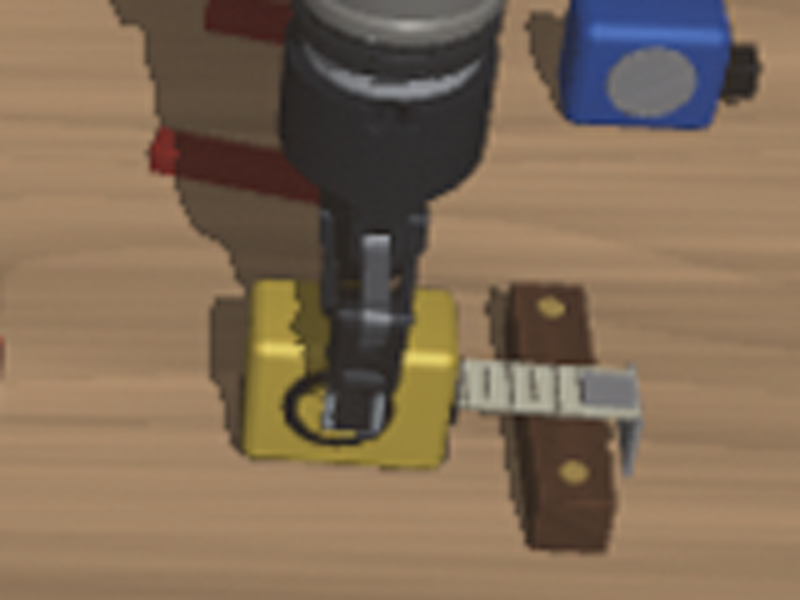

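The tape lies over the rail with the hook beyond the edge. Now I'll draw back.

Request:
jog_arm([
  [[0,-5,0,-1,0],[0,-15,0,-2,0],[0,-30,0,-2,0],[0,-50,0,-2,0],[0,-72,0,-2,0],[0,-92,0,-2,0],[0,-105,0,-2,0],[0,-110,0,-2,0]],
])

```text
time_s: 7.5
ee_pos: [0.6377, -0.0657, 0.0403]
ee_rot: [-2.293, -2.147, 0.0]
contact_force: [-0.2, 3.6, -4.4]
width: 0.0411
```

Run:
```python
from h import *
o=manip.get_obs();print(o["time_s"],o["ee_pos"],o["ee_rot"],o["contact_force"])
for n in ["scene"]:
    ci=manip.camera_info(n);im=manip.capture(n)
    x,y=(290,230)
    cv2.imwrite(f"pics/{n}5z.png",cv2.resize(im[y:y+120,x:x+160,::-1],None,fx=5,fy=5,interpolation=cv2.INTER_CUBIC))
```

```text
7.5 [ 0.63771951 -0.06569349  0.04029955] [-2.29349403e+00 -2.14686848e+00  3.18772269e-04] [-0.17667006  3.60044357 -4.38019804]
```

View pics/scene5z.png

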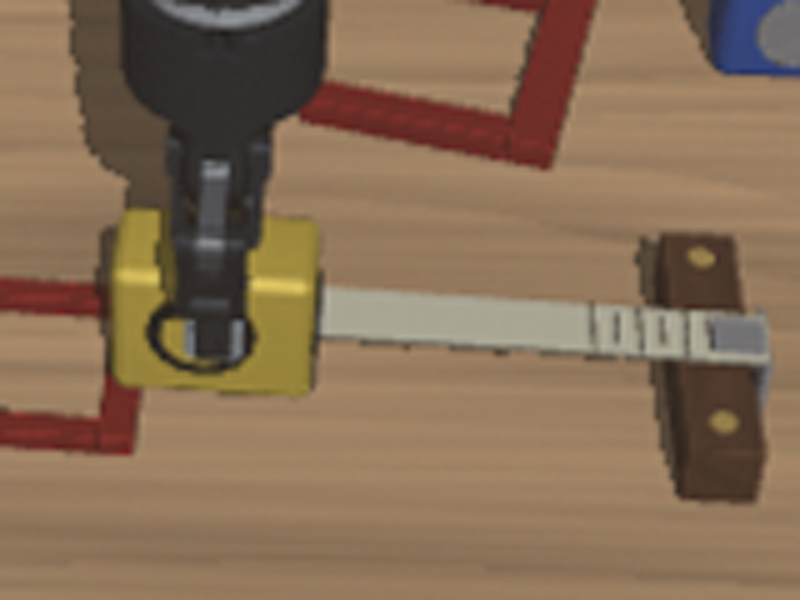

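The hook has caught the rail and the tape is drawing out, with the spring at 3.6 N. I'll continue back to just behind the ledge.

Request:
jog_arm([
  [[0,-4,0,-1,0],[0,-14,0,-1.5,0],[0,-30,0,-1.5,0],[0,-50,0,-1.5,0],[0,-70,0,-1.5,0],[0,-85,0,-1.5,0],[0,-93,0,-1.5,0],[0,-94,0,-1.5,0]],
])

```text
time_s: 8.55
ee_pos: [0.6317, -0.1587, 0.0418]
ee_rot: [-2.293, -2.147, 0.0]
contact_force: [0.6, 5.3, -5.8]
width: 0.0414
```

Run:
```python
from h import *
o=manip.get_obs();print(o["time_s"],o["ee_pos"],o["ee_rot"],o["contact_force"])
for n,(x,y) in {"scene":(250,230),"side":(300,150)}.items():
    ci=manip.camera_info(n);im=manip.capture(n)
    cv2.imwrite(f"pics/{n}6z.png",cv2.resize(im[y:y+120,x:x+160,::-1],None,fx=5,fy=5,interpolation=cv2.INTER_CUBIC))
    for z in (0.01,): print(n,((proj(ci,pl([(.04,.031,.01),(.04,-.031,.01),(-.025,-.031,.01)],[.633,-.1505,1.507]))-[x,y]+.5)*5).round().tolist())
```

```text
8.55 [ 0.63166113 -0.15870221  0.04175291] [-2.29259210e+00 -2.14747404e+00  8.37103094e-05] [ 0.55577025  5.27560889 -5.82228952]
scene [[314.0, 305.0], [299.0, 416.0], [137.0, 406.0]]
side [[240.0, 467.0], [343.0, 452.0], [382.0, 524.0]]
```

View pics/scene6z.png

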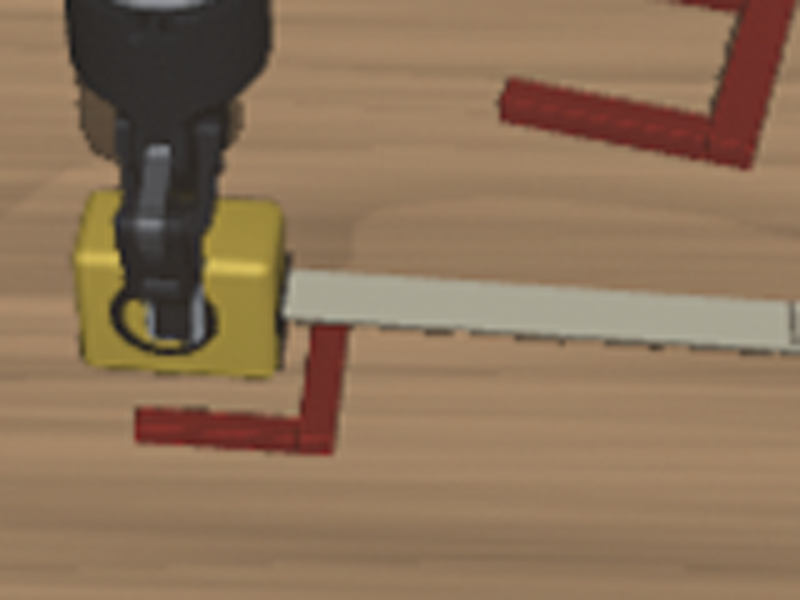

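View pics/side6z.png

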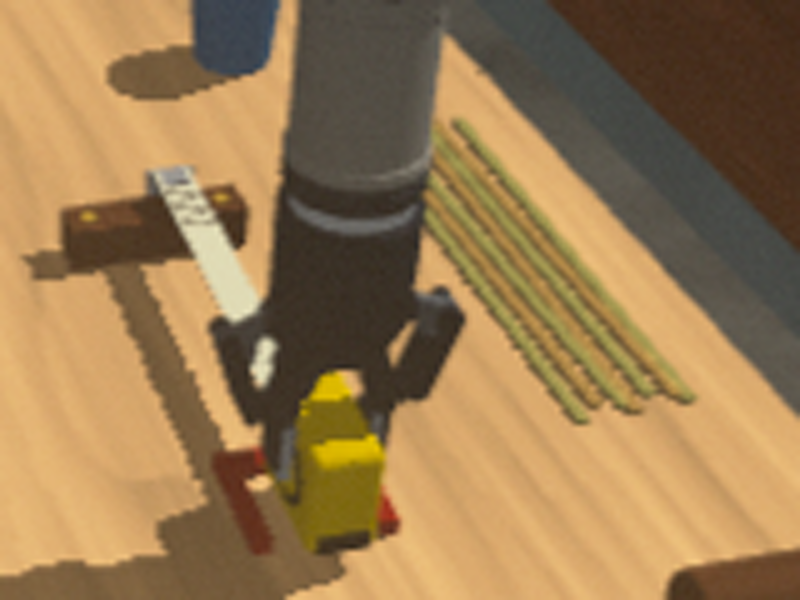

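The case is directly behind the ledge: its bottom front corner is at (275,375) and the ledge's inner face at about (303,390), a gap of roughly 8 mm. I'll lower it, then check.

Request:
jog_arm([
  [[0,1,0,2,0],[0,2,0,4,0],[0,2,0,7,0],[0,2,0,10,0],[0,2,0,12,0],[0,2,0,14,0],[0,2,0,14,0],[0,2,0,14,0]],
])

```text
time_s: 9.65
ee_pos: [0.632, -0.1562, 0.0278]
ee_rot: [2.292, 2.149, 0.0]
contact_force: [0.4, 3.5, -2.4]
width: 0.0413
```

Run:
```python
from h import *
o=manip.get_obs();print(o["time_s"],o["ee_pos"],o["ee_rot"],o["contact_force"])
for n,(x,y) in {"scene":(250,230),"side":(300,150)}.items():
    ci=manip.camera_info(n);im=manip.capture(n)
    cv2.imwrite(f"pics/{n}7z.png",cv2.resize(im[y:y+120,x:x+160,::-1],None,fx=5,fy=5,interpolation=cv2.INTER_CUBIC))
```

```text
9.65 [ 0.6319784  -0.1561691   0.02782212] [2.29188126e+00 2.14867305e+00 9.47992892e-06] [ 0.38823371  3.51716479 -2.35591979]
```

View pics/scene7z.png

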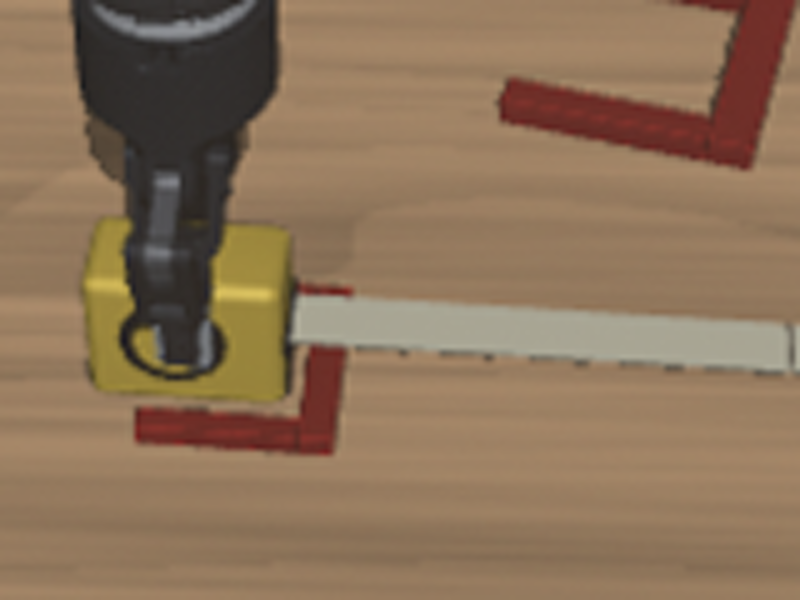

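View pics/side7z.png

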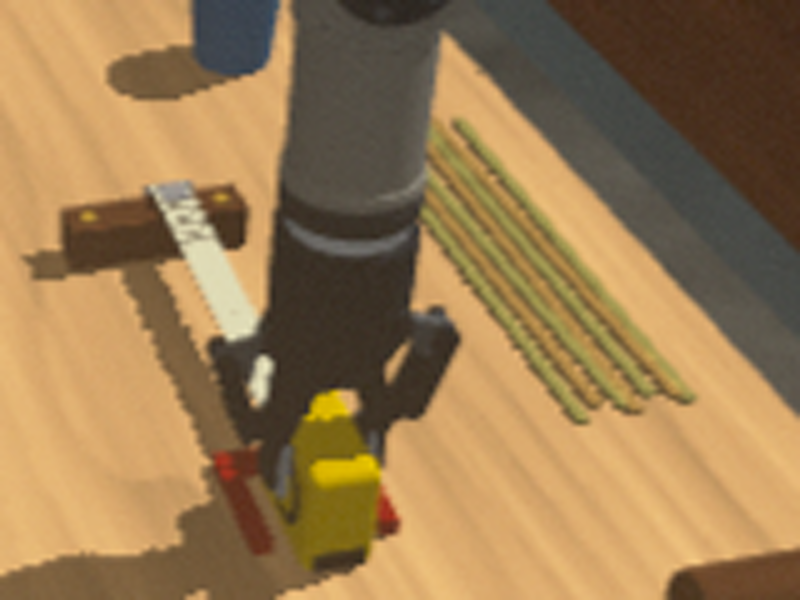

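Flat inside the keeper with a gap of about 4–5 mm to the ledge. I'll ease it forward onto the ledge before releasing.

Request:
jog_arm([
  [[0,0.5,0,0.5,0],[0,1,0,0.5,0],[0,2,0,0.5,0],[0,3,0,0.5,0],[0,4,0,0.5,0],[0,4.5,0,0.5,0],[0,4.5,0,0.5,0],[0,4.5,0,0.5,0]],
])

```text
time_s: 10.75
ee_pos: [0.6327, -0.1519, 0.0276]
ee_rot: [2.291, 2.148, 0.001]
contact_force: [-0.3, 1.5, 2.0]
width: 0.0409
```

Run:
```python
from h import *
o=manip.get_obs();print(o["time_s"],o["ee_pos"],o["ee_rot"],o["contact_force"])
for n,(x,y) in {"scene":(250,230)}.items():
    ci=manip.camera_info(n);im=manip.capture(n)
    cv2.imwrite(f"pics/{n}8z.png",cv2.resize(im[y:y+120,x:x+160,::-1],None,fx=5,fy=5,interpolation=cv2.INTER_CUBIC))
```

```text
10.75 [ 0.63266737 -0.15191742  0.02762916] [2.29128361e+00 2.14803836e+00 5.85144424e-04] [-0.32941824  1.50511467  1.98418065]
```

View pics/scene8z.png

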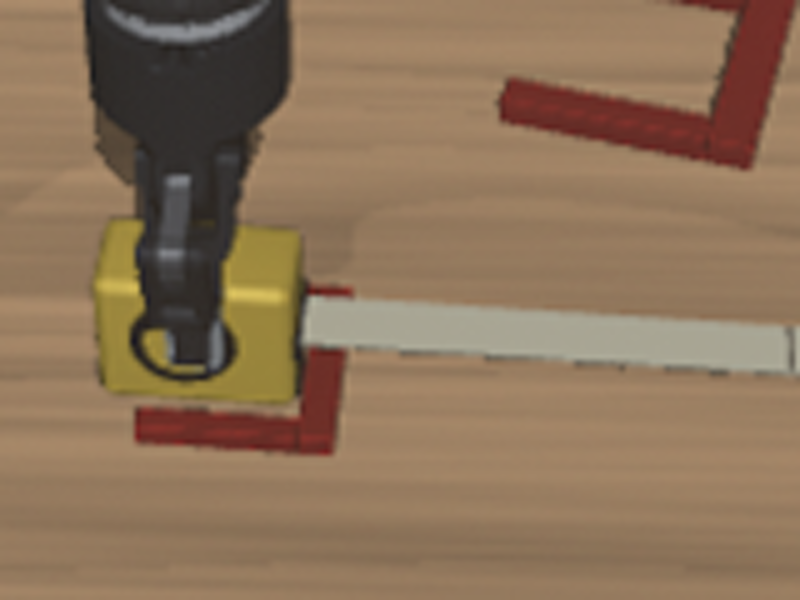

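The case now sits at the ledge with the table carrying it, so I'll release and then check before retreating.

Request:
jog_arm([
  [[52,0,0,0,0],[55,0,0,0,0],[65,0,0,0,0],[80,0,0,0,0],[80,0,0,0,0],[80,0,0,0,0],[80,0,0,0,0],[80,0,0,0,0]],
])

```text
time_s: 11.8
ee_pos: [0.6323, -0.1516, 0.0274]
ee_rot: [2.292, 2.149, 0.0]
contact_force: [-0.3, 0.1, -0.0]
width: 0.0684
```

Run:
```python
from h import *
o=manip.get_obs();print(o["time_s"],o["ee_pos"],o["contact_force"],o["width"])
for n,(x,y) in {"scene":(250,230),"side":(300,150)}.items():
    ci=manip.camera_info(n);im=manip.capture(n)
    cv2.imwrite(f"pics/{n}9z.png",cv2.resize(im[y:y+120,x:x+160,::-1],None,fx=5,fy=5,interpolation=cv2.INTER_CUBIC))
```

```text
11.8 [ 0.63233548 -0.15164827  0.02735349] [-0.31822258  0.05988359 -0.01662186] 0.06844699588375389
```

View pics/scene9z.png

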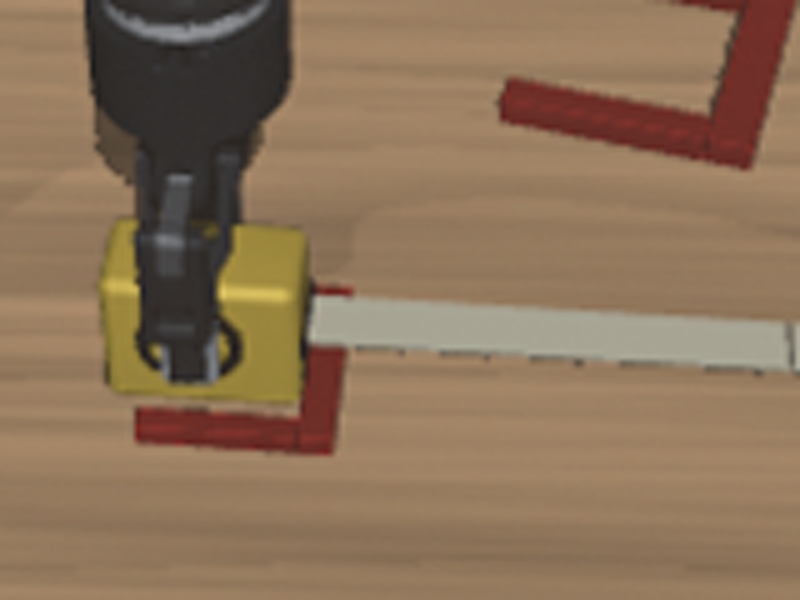

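View pics/side9z.png

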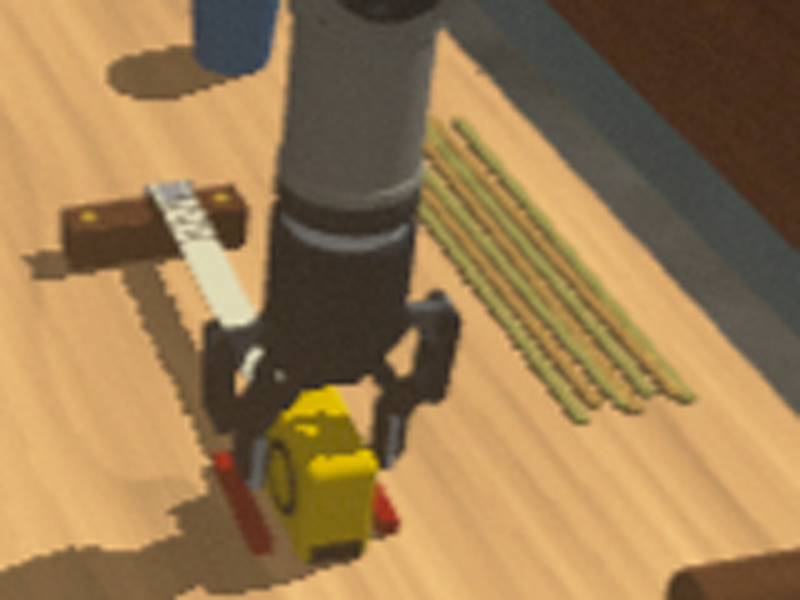

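The case slid about 2 mm onto the ledge and stays there. Both fingers are clear on both sides, so I'll retreat straight up.

Request:
jog_arm([
  [[80,0,0,-5,0],[80,0,0,-20,0],[80,0,0,-50,0],[80,0,0,-90,0],[80,0,0,-130,0],[80,0,0,-160,0],[80,0,0,-180,0],[80,0,0,-180,0]],
])

```text
time_s: 12.9
ee_pos: [0.6337, -0.1521, 0.2105]
ee_rot: [2.289, 2.145, 0.005]
contact_force: [0.9, 0.3, 0.4]
width: 0.0682
```

Run:
```python
from h import *
o=manip.get_obs();print(o["time_s"],o["ee_pos"],o["contact_force"],o["width"])
im=manip.capture("scene");cv2.imwrite("pics/sceneA.png",im[:,:,::-1])
x,y=(250,200);cv2.imwrite("pics/sceneAz.png",cv2.resize(im[y:y+150,x:x+200,::-1],None,fx=4,fy=4,interpolation=cv2.INTER_CUBIC))
im=manip.capture("wrist");cv2.imwrite("pics/wristA.png",im[:,:,::-1])
```

```text
12.9 [ 0.63369166 -0.1520923   0.21047463] [0.90830692 0.31754583 0.43392024] 0.06822810333112908
```

View pics/sceneAz.png

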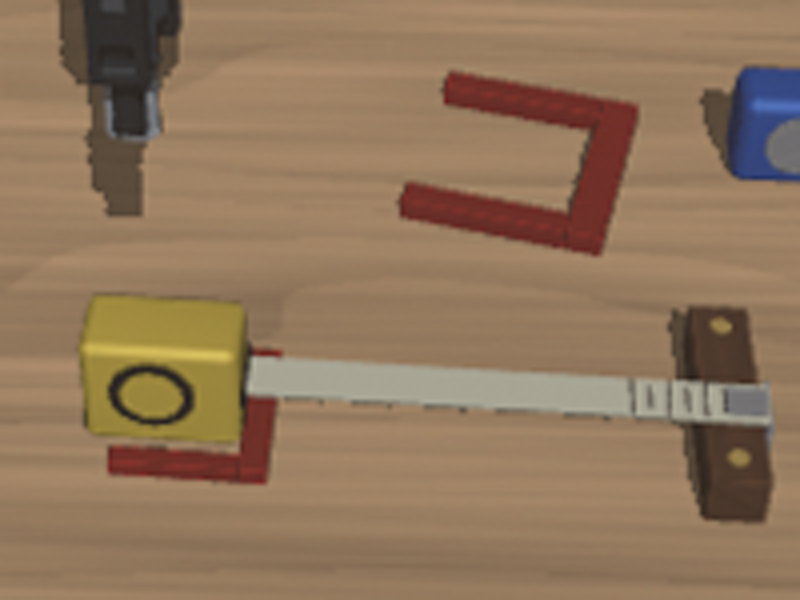

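View pics/wristA.png

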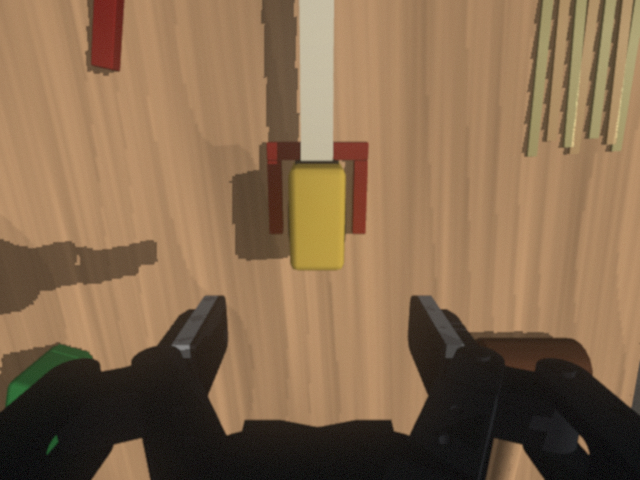

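View pics/sceneA.png

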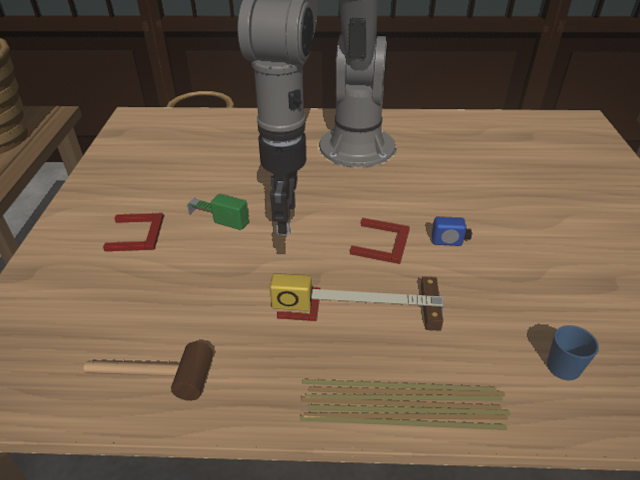

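The wrist view shows the case centred in the keeper, its front at (318,162) against the ledge. The scene view shows the hook over the rail's far edge at (440,302). The reel at (450,232) and the green tape have not moved. I'll hand in.

Run:
```python
from plant import manip
print(manip.close_job())
```

```text
the job is handed in; nothing more can be done
None
```

The job is done and handed in at about 13 s. The yellow tape's hook is over the far edge of the stop rail. The case sits flat in the smallest red keeper, against the back of its front ledge, and holds there with the tape drawn out.

- **How it went:** I gripped the case and hooked the rail, then drew the case back against the spring (3.5–5 N at the wrist). I lowered it behind the ledge, eased it forward onto the ledge, let go and lifted straight up.
- **Last checks:** After release the case slid forward about 2 mm onto the ledge and showed no further movement in the later pictures. The wrist view shows it centred between the cheeks, and the scene view shows the tape over the rail with its hook end at the far edge. The gripper is about 18 cm clear.
- **Bystanders:** The blue reel and the green tape stand where they were.
- **Failed or conflicting checks:** One camera fit of the held case with its height left free came out about 2 cm off in height and 2.5 cm off in position. I used the fit with the known height instead, and the later pictures agreed with it.

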